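Gauge the mortar cores and row them up by thickness

TASK

Gauge every mortar core on the bench caliper, one at a time, working from the thickest core present down to the thinnest: stand it upright between the jaws, slide the jaw gently shut until both jaws bear firmly on the core, keep them so for a moment, then open up again and stand the core upright in its tray. The two thick sizes (68 and 60 mm) belong in the wide tray, the two thin sizes (50 and 42 mm) in the narrow tray; all are equally tall. Finish with the empty caliper slid fully shut, and leave the two white sample jars where they stand.

Things in the scene. Friction and masses are not known exactly. Their poses are not given: they have to be found in the camera images.
- core_a: the thickest core: a plain grey mortar cylinder (core slice), 68 mm in diameter and 48 mm tall, standing upright on the bench; origin at the centre of its underside, z up along its axis. Two or three of the four sizes are there in a run; this one may be absent.
- core_b: the second thickest core: a plain grey mortar cylinder (core slice), 60 mm in diameter and 48 mm tall, standing upright on the bench; origin at the centre of its underside, z up along its axis. Two or three of the four sizes are there in a run; this one may be absent.
- core_c: the second thinnest core: a plain grey mortar cylinder (core slice), 50 mm in diameter and 48 mm tall, standing upright on the bench; origin at the centre of its underside, z up along its axis. Two or three of the four sizes are there in a run; this one may be absent.
- core_d: the thinnest core: a plain grey mortar cylinder (core slice), 42 mm in diameter and 48 mm tall, standing upright on the bench; origin at the centre of its underside, z up along its axis. Two or three of the four sizes are there in a run; this one may be absent.
- caliper_base: bench caliper, fixed to the bench: aluminium base plate 290 x 110 x 4 mm; origin at the centre of its underside. The jaw slides along its x axis; the jaws stand on its top (4 mm up).
- fixed_face (a point): the fixed jaw at the +x end of the caliper, a steel block 44 mm wide whose top is 20 mm above the bench. This point is at the foot of its flat measuring face, mid-width, 115 mm along +x from the base plate's origin and on the plate's top; the face looks to the base's -x. A core is stood on the base plate in front of this face.
- moving_face (a point): the sliding jaw, a steel block 44 mm wide and of the same height, carried by the caliper's slide. This point is at the foot of its flat measuring face, mid-width; the face looks to the base's +x, towards the fixed jaw.
- caliper (a joint): opening of the caliper: the gap between the two jaw faces in m, 0 = shut, 0.11 = fully open. It slides stiffly (about 2 N) and stays where it is left; it may be part open at the start, too little for a thick core.
- slide_grip (a point): centre of the top of the black upright grip on the caliper's slide, 85 mm behind (base -x of) the sliding jaw's face and 74 mm above the bench. The grip is a post 14 mm along the slide by 24 mm across, free from 15 to 74 mm above the bench; push or pinch it to slide the jaw.
- wide_tray: wide white tray fixed to the bench, an open trough along its x axis for one row of two cores: inside 220 mm long (x) and 80 mm wide (y), floor 5 mm thick, walls 6 mm thick and 12 mm tall; origin at the centre of its underside. Two cores stand well at 55 mm either side of the middle.
- narrow_tray: narrow white tray fixed to the bench, an open trough along its x axis for one row of two cores: inside 220 mm long (x) and 60 mm wide (y), floor 5 mm thick, walls 6 mm thick and 12 mm tall; origin at the centre of its underside. Two cores stand well at 55 mm either side of the middle.
- jar_1: squat white plastic sample jar, 60 mm in diameter and 80 mm tall, standing beyond the cores; a bystander. Origin at the centre of its underside.
- jar_2: squat white plastic sample jar, 60 mm in diameter and 80 mm tall, standing beyond the trays; a bystander. Origin at the centre of its underside.
Things that resemble listed ones, but are neither listed nor needed, are in the scene too. Leave any brown or yellow look-alike of the core_c alone.

How it is judged:
By the outcome, as a careful person would: the job done as asked, in the order asked, and still so for the second after the job is handed in, with the robot touching nothing.
Of core_a, core_b, core_c, core_d only 2 to 3 are there at a start; the rules pass over those that are not, and their reading is None.
At some moment in a run one of core_a, core_b, core_c, core_d may be knocked a few centimetres aside while the robot is not near it.
It also fails if it takes over 210 s, if anything falls off the work surface, if the arm or the gripper's body presses on something with over 40 N, if the wrist force passes 120 N, or if a joint passes its speed limit or range.

ROBOT

A 6-joint arm with a two-finger parallel gripper is mounted at the origin on the work surface. World frame = base frame: x ahead of the robot, y to its left, z up, the work surface at z = 0. Lengths are in m, angles in degrees, forces in N, time in s.
With the tool pointing down it reaches from about 0.35 to 0.85 m from the base axis. Payload 8.1 kg.
Tool frame: the origin (TCP) lies at the very end of the fingers, on their centre line; the grasp point (between the pads) lies 19 mm behind it; z points along the fingers, y is the line along which they close (so a half turn about z gives the same grasp; the last joint's range is limited). The gripper opens to 85 mm and grips with 20 to 120 N. Pads are 22 mm wide; open, the fingers measure 114 mm over their backs; the gripper's body (76 mm by 85 mm) begins 54 mm behind the grasp point. The pads swing forward as they close: fully open they stand 13 mm farther back than shut.
Start: joints at [-70.325, 7.471, 85.268, -0, 87.261, -4.893], TCP at [0.249, -0.546, 0.231] pointing down, gripper open.
Joint ranges: [-169.43, 169.43], [-51.17, 129.36], [1.28, 143.12], [-76.62, 256.62], [0, 156.53], [-152.29, 152.29]. Speed limits (degrees/s): [136.94, 136.94, 159.86, 180, 180, 180].

INTERFACE

Orientations are given as a 3x3 rotation matrix whose columns are the frame's x, y, z axes.
In Python, from cell import * gives the robot as it stands.
- The arm moves only by the tool step_arm, never from a script. Its argument "increments" is one flat list of numbers, 7 for each row, row after row: the shift along the tool's x, y, z in mm, then the turn, a rotation vector about the tool's x, y, z in degrees, then the opening, from 0 (shut) to 1 (fully open). A call has 1 to 12 rows; each row is the pose to reach, as a shift and turn from the pose commanded when the call began, along the tool's axes at that moment; what a row does not reach only later rows make up. A row lasts 1/12 s, in which the tool goes at most 41.7 mm and 7.16 degrees, less where a joint would pass 70% of its speed; a pose out of reach is approached as far as the arm can. A call with a gripper value outside its range is refused whole. The fingers move at their own pace and stop on an object; "grip_force" is the grip in N (left out, the last holds). Time passes only in rows, so rows that repeat a pose let the fingers close. It gives the time, the measured TCP pose, the force, the opening and the grip force at its end, in the units of the state.
- get_state(): the state, without advancing time (a new reading comes with each control period).
- get_image(name): name is "side" or "top"; returns the picture (480x640x3 uint8, red, green, blue); there is no depth.
- calibration(name): a dict with "K" (3x3 intrinsics, pixels), "cam_to_world" (4x4, takes a point from camera to world coordinates). Camera axes: x right, y up, looking along -z (the intrinsics and any distortion apply to the point x, -y, -z); pixel columns grow to the right and rows downward; lengths in m; the calibration is good to about 2 mm. A picture is of the moment at which its call begins. calibration takes no time and is no camera call.
- hand_in(): hands the job in; it is judged then, once.
The state is a dict: "time": time; "joint_positions": joint angles; "dq": joint speeds; "joint_efforts": joint torques, N m; "position": TCP position; "ee_rot": TCP orientation; "wrist_force": force on the tool from outside, world axes, zero at the start; "moment": the same for the moment, N m; "opening": finger opening in m; "gripper_force": force on a finger pad.
Only numpy, scipy, OpenCV 4.12 (cv2) and the standard library are available. Lean on these libraries where they do the work, as an engineer would, in place of code of your own. Each camera call takes 0.05 s, during which the arm holds its last target. There are 200 camera calls.

## Working session

There is one attempt and no reset: what is moved stays moved. The work goes in short steps, Python scripts to look and compute and a tool call to move; the robot and the scene stay as the last step left them, time stands still between calls to the robot, and variables do not carry over. Pictures are saved under pics/ and viewed, at most 14 in all, crops included, and the job is handed in when it is done.

Besides the shell and the picture viewer there is one more tool, called after ">>>" as name(argument=value, ...) on one line, values as JSON. step_arm: Moves the arm, as the interface text tells. Its arguments: {"type":"object","properties":{"increments":{"type":"array","items":{"type":"number"}},"grip_force":{"type":"number"}},"required":["increments"]}

```bash
ls; mkdir -p pics; python3 - <<'E'
from cell import *
import cv2,numpy as np
for n in("top","side"):
    cv2.imwrite(f"pics/{n}0.png",get_image(n)[:,:,::-1])
    c=calibration(n);print(n,{k:np.round(v,4).tolist() if not isinstance(v,str) else v for k,v in c.items()})
s=get_state();print(s)
E
```

```text
pics
top {'K': [[442.23, 0.0, 322.3054], [0.0, 442.23, 237.8321], [0.0, 0.0, 1.0]], 'cam_to_world': [[0.0207, 0.994, -0.1078, 0.4642], [-0.9995, 0.0233, 0.0232, 0.0638], [0.0255, 0.1072, 0.9939, 0.981], [0.0, 0.0, 0.0, 1.0]]}
side {'K': [[439.4599, 0.0, 312.2332], [0.0, 439.4599, 241.8893], [0.0, 0.0, 1.0]], 'cam_to_world': [[0.9904, 0.0789, -0.1136, 0.489], [-0.1379, 0.4984, -0.8559, -0.6403], [-0.011, 0.8634, 0.5045, 0.5084], [0.0, 0.0, 0.0, 1.0]]}
{'time': 0.1, 'joint_positions': array([-7.03253371e+01,  7.51245042e+00,  8.53250802e+01,  1.61986710e-03,
        8.72626159e+01, -4.89258260e+00]), 'dq': array([ 0.04828748, -0.1018614 , -0.14093814,  0.1009107 ,  0.06381506,
       -0.00656196]), 'joint_efforts': array([ 8.30360714e-04, -5.70948887e+01, -5.01942873e+01, -1.50585242e-04,
        8.22758971e-03, -2.03935101e-04]), 'position': array([ 0.24931594, -0.54517958,  0.23031238]), 'ee_rot': array([[ 9.09474558e-01,  4.15759199e-01, -5.61885056e-04],
       [ 4.15759541e-01, -9.09473069e-01,  1.65535085e-03],
       [ 1.77208017e-04, -1.73910856e-03, -9.99998472e-01]]), 'wrist_force': array([ 4.70691182e-05,  4.84282581e-01, -3.97881651e-01]), 'moment': array([-0.05188528,  0.02940271, -0.03951473]), 'gripper_force': 0.0, 'opening': 0.0852965886412062}
```

View pics/top0.png

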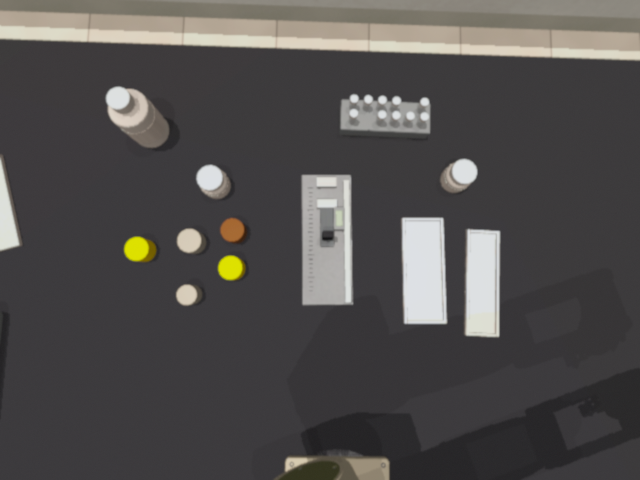

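View pics/side0.png

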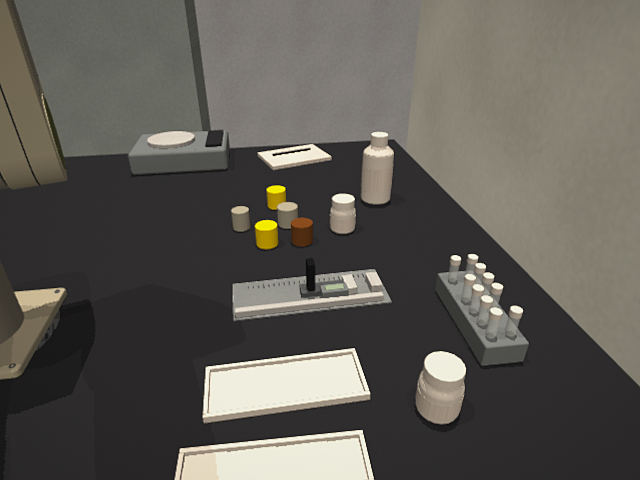

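Top view: grey cores at (190,241) and (187,295). The look-alikes are brown at (232,230) and yellow at (139,249) and (231,268). The caliper is at about (327,240) with its fixed jaw at the far end, the trays are at (424,271) and (483,283), and the jars are at (213,182) and (459,175). I'll measure the sizes next.

```bash
cat > h.py <<'E'
from cell import *
import cv2,numpy as np
def px2w(n,uv,z):
    c=calibration(n);K=c["K"];T=c["cam_to_world"];d=c.get("dist",c.get("distortion"))
    u=np.linalg.inv(K)@[uv[0],uv[1],1];r=T[:3,:3]@[u[0],-u[1],-u[2]]
    o=T[:3,3];return o+r*(z-o[2])/r[2]
def w2px(n,p):
    c=calibration(n);T=c["cam_to_world"];q=T[:3,:3].T@(np.array(p)-T[:3,3])
    v=c["K"]@[q[0],-q[1],-q[2]];return v[:2]/v[2]
def crop(n,img,x0,y0,x1,y1,s,name):
    cv2.imwrite(name,cv2.resize(img[y0:y1,x0:x1,::-1],None,fx=s,fy=s,interpolation=cv2.INTER_CUBIC))
def sil(p,D,h,n="top"):  # projected silhouette hull of a standing cylinder
    a=np.linspace(0,2*np.pi,60)
    P=[w2px(n,[p[0]+D/2*np.cos(t),p[1]+D/2*np.sin(t),p[2]+z]) for t in a for z in(0,h)]
    return cv2.convexHull(np.array(P,np.float32))
E
python3 - <<'E'
from h import *
print(calibration("top").keys())
im=get_image("top");sd=get_image("side")
crop("top",im,120,165,270,315,4,"pics/c1.png")
crop("top",im,290,165,510,345,3.6,"pics/c2.png")
# cores: mask
for(cx,cy)in[(190,241),(187,295),(232,230),(231,268),(139,249)]:
    g=im[cy-25:cy+25,cx-25:cx+25].max(2)
    m=(g>100).astype(np.uint8)
    k,l,st,ce=cv2.connectedComponentsWithStats(m)
    i=l[25,25] ; print((cx,cy),st[i]+[cx-25,cy-25,0,0,0],im[cy,cx])
    c=max(cv2.findContours((l==i).astype(np.uint8),0,1)[0],key=len)
    A=(cv2.contourArea(c)+len(c)/2)
    from scipy.optimize import minimize
    # silhouette fit
    mm=(l==i)
    p0=px2w("top",ce[i]+[cx-25,cy-25],.024)
    best=[]
    for D in(.042,.05,.06,.068):
        def f(v):
            big=np.zeros((480*4,640*4),np.uint8);cv2.fillConvexPoly(big,np.int32(np.round(sil([v[0],v[1],0],D,.048)*4+1.5)),255)
            s=cv2.resize(big,(640,480),interpolation=cv2.INTER_AREA)[cy-25:cy+25,cx-25:cx+25]/255.
            return np.abs(s-mm).sum()
        r=minimize(f,p0[:2],method="Nelder-Mead",options=dict(initial_simplex=[p0[:2],p0[:2]+[.006,0],p0[:2]+[0,.006]]))
        best.append((D,round(r.fun,1),np.round(r.x,4)))
    print(best)
E
```

```text
dict_keys(['K', 'cam_to_world'])
(190, 241) [176 228  26  25 510] [214 204 185]Traceback (most recent call last):
  File "<stdin>", line 24, in <module>
    res = _minimize_neldermead(fun, x0, args, callback, bounds=bounds,
                               **options)
    fxr = func(xr)
    fx = function(np.copy(x), *(wrapper_args + args))
  File "<stdin>", line 21, in f
  File "h.py", line 14, in sil
    P=[w2px(n,[p[0]+D/2*np.cos(t),p[1]+D/2*np.sin(t),p[2]+z]) for t in a for z in(0,h)]
       ~~~~^^^^^^^^^^^^^^^^^^^^^^^^^^^^^^^^^^^^^^^^^^^^^^^^^^
  File "h.py", line 8, in w2px
    c=calibration(n);T=c["cam_to_world"];q=T[:3,:3].T@(np.array(p)-T[:3,3])
ValueError: time passes only in moves, steps and waits
```

View pics/c1.png

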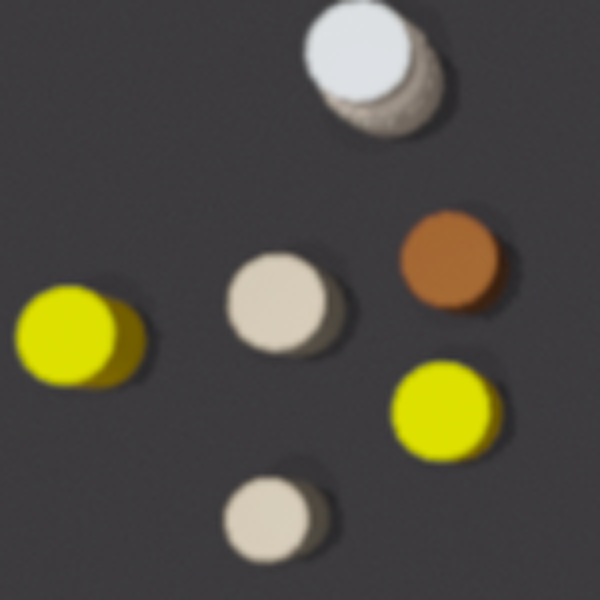

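View pics/c2.png

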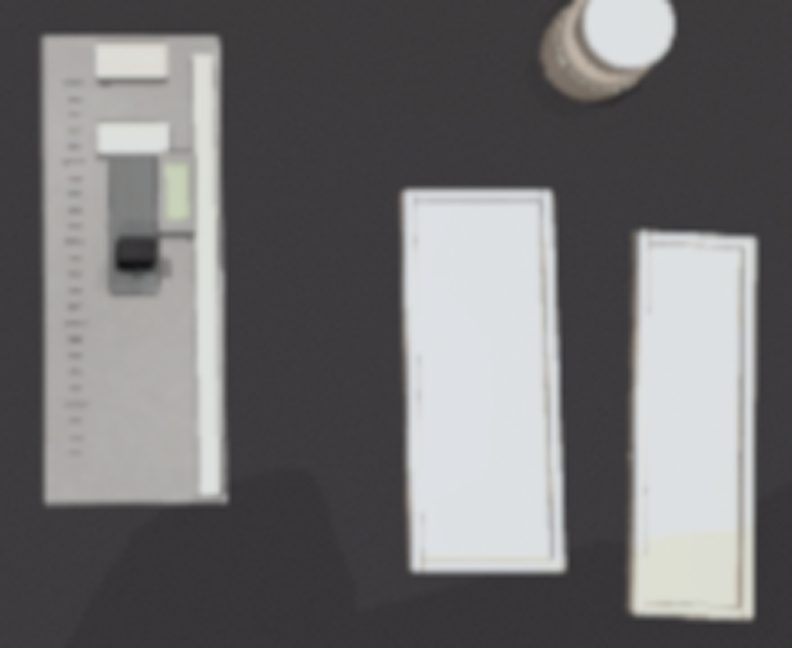

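Against the 50 mm look-alikes, which measure about 24.7 px, the grey cores measure about 24.7 px (189,241) and 21.3 px (187,295). That makes them core_c (50 mm) and core_d (42 mm); a and b are absent. Now I'll work out metric positions.

```bash
sed -i 's/^def px2w/_C={}\n_cal=calibration\ndef calibration(n):\n    if n not in _C:_C[n]=_cal(n)\n    return _C[n]\ndef px2w/' h.py
cat >> h.py <<'E'
def tops(im,lo=190,lum=None):
    """bright blobs in the core area (top camera) -> centre at z=.048, diameter"""
    out=[]
    m=(im.min(2)>150).astype(np.uint8)
    for c in cv2.findContours(m,cv2.RETR_EXTERNAL,cv2.CHAIN_APPROX_NONE)[0]:
        if 200<cv2.contourArea(c)<2000:
            (u,v),r=cv2.minEnclosingCircle(c);e=cv2.fitEllipse(c)
            out.append((np.round(e[0],1),np.round(e[1],1)))
    return out
E
python3 - <<'E'
from h import *
im=get_image("top")
for e in tops(im):
    p=px2w("top",e[0],.048);q=px2w("top",e[0]+[1,0],.048);s=abs(q-p)[1]
    print(e,np.round(p,4),"D",np.round((e[1]+1)*s,4))
f=lambda x,y:np.array([x/3.6+290-.36,y/3.6+165-.36])
P=lambda x,y,z:px2w("top",f(x,y),z)
def rect(cs,z,nm):
    w=np.array([P(*c,z) for c in cs]);print(nm,"centre",w.mean(0).round(4),"len",np.linalg.norm(w[0]-w[3]).round(4),np.linalg.norm(w[1]-w[2]).round(4),"wid",np.linalg.norm(w[0]-w[1]).round(4),np.linalg.norm(w[3]-w[2]).round(4))
    a=(w[0]+w[1]-w[2]-w[3]);print(" yaw",np.degrees(np.arctan2(a[1],a[0])).round(2))
rect([(41,36),(220,36),(227,502),(44,504)],.004,"cal")
rect([(402,189),(552,189),(567,571),(410,572)],.012,"wide")
rect([(636,230),(757,236),(754,619),(629,613)],.012,"narrow")
print("fixed top edge",P(131,79,.02),"moving",P(133,123,.02),"grip",P(137,253,.074), "grip box",P(117,240,.074),P(156,266,.074))
E
```

```text
(array([186.2, 294.4]), array([18.4, 19.2])) [0.4405 0.3223 0.048 ] D [0.04   0.0416]
(array([188.8, 240. ]), array([22.1, 22.5])) [0.5541 0.323  0.048 ] D [0.0483 0.0491]
(array([209.1, 177.7]), array([24.8, 26.2])) [0.689 0.287 0.048] D [0.0548 0.0578]
(array([464. , 171.1]), array([24. , 25.2])) [ 0.7186 -0.2633  0.048 ] D [0.0549 0.0575]
(array([  7.5, 230.7]), array([ 15.3, 117.7])) [0.5649 0.6997 0.048 ] D [0.0334 0.2434]
(array([359.2, 118.6]), array([22.9, 47.4])) [ 0.8299 -0.0334  0.048 ] D [0.0525 0.1063]
(array([403.8, 110.6]), array([21.7, 28.6])) [ 0.8512 -0.1316  0.048 ] D [0.0502 0.0655]
(array([125.9, 106.2]), array([37.2, 43.3])) [0.8422 0.4737 0.048 ] D [0.0818 0.0949]
cal centre [0.5689 0.0314 0.004 ] len 0.2901 0.2897 wid 0.1123 0.1113
 yaw 1.74
wide centre [ 0.5042 -0.1835  0.012 ] len 0.2333 0.2333 wid 0.0934 0.0953
 yaw 1.51
narrow centre [ 0.48   -0.3134  0.012 ] len 0.2332 0.2335 wid 0.0756 0.0761
 yaw -1.81
fixed top edge [0.6826762  0.03548239 0.02      ] moving [0.65522823 0.03371062 0.02      ] grip [0.56882012 0.031612   0.074     ] grip box [0.57605888 0.04324399 0.074     ] [0.56157598 0.02056684 0.074     ]
```

Measurements agree with the given sizes: trays 233 mm long, base plate 290 mm, cores about 50 and 42 mm. The opening is about 28 mm. The first move goes over the slide grip, with the closing line along the slide.

>>> step_arm(increments=[531,-392,100,0,0,-67.1,1,531,-392,100,0,0,-67.1,1,531,-392,100,0,0,-67.1,1,531,-392,100,0,0,-67.1,1,531,-392,100,0,0,-67.1,1,531,-392,100,0,0,-67.1,1,531,-392,100,0,0,-67.1,1,531,-392,100,0,0,-67.1,1,531,-392,100,0,0,-67.1,1,531,-392,100,0,0,-67.1,1,531,-392,100,0,0,-67.1,1,531,-392,100,0,0,-67.1,1])

```text
time: 1.25
position: [0.4897, -0.1113, 0.1563]
ee_rot: [[-0.029, 1.0, 0.001], [1.0, 0.029, -0.0], [-0.0, 0.001, -1.0]]
wrist_force: [0.5, -1.2, 0.9]
opening: 0.0855
gripper_force: 0.0
```

```bash
cat >> h.py <<'E'
def to(x,y,z,yaw):
    s=get_state();R=s["ee_rot"];c,n=np.cos(np.radians(yaw)),np.sin(np.radians(yaw))
    T=np.array([[c,n,0],[n,-c,0],[0,0,-1]])
    rv=np.degrees(cv2.Rodrigues(R.T@T)[0].ravel())
    d=1000*R.T@(np.array([x,y,z])-s["position"])
    print("t",round(s["time"],2),"pos",s["position"].round(4),"F",s["wrist_force"].round(1),"open",round(s["opening"],4),"gf",round(float(s["gripper_force"]),1),"shift",d.round(1),"rot",rv.round(2))
E
python3 -c "
from h import *
to(.569,.0316,.13,91.74)"
```

```text
t 1.25 pos [ 0.4897 -0.1113  0.1563] F [ 0.5 -1.2  0.9] open 0.0855 gf 0.0 shift [140.5  83.4  26.3] rot [ 0.03  0.02 -0.05]
```

>>> step_arm(increments=[140.5,83.4,26,0,0,0,1,140.5,83.4,26,0,0,0,1,140.5,83.4,26,0,0,0,1,140.5,83.4,26,0,0,0,1,140.5,83.4,26,0,0,0,1,140.5,83.4,50,0,0,0,1,140.5,83.4,75,0,0,0,1,140.5,83.4,100,0,0,0,1,140.5,83.4,118,0,0,0,1,140.5,83.4,118,0,0,0,1,140.5,83.4,118,0,0,0,1,140.5,83.4,118,0,0,0,1])

```text
time: 2.25
position: [0.5692, 0.0295, 0.0397]
ee_rot: [[-0.029, 1.0, 0.001], [1.0, 0.029, -0.0], [-0.0, 0.001, -1.0]]
wrist_force: [0.2, -0.0, 1.0]
opening: 0.0855
gripper_force: 0.0
```

>>> step_arm(increments=[0,0,0,0,0,0,0.5,0,0,0,0,0,0,0.4,0,0,0,0,0,0,0.3,0,0,0,0,0,0,0.2,0,0,0,0,0,0,0.1,0,0,0,0,0,0,0.1,0,0,0,0,0,0,0.1,0,0,0,0,0,0,0.1,0,0,0,0,0,0,0.1,0,0,0,0,0,0,0.1,0,0,0,0,0,0,0.1,0,0,0,0,0,0,0.1], grip_force=20)

```text
time: 3.25
position: [0.5691, 0.0296, 0.039]
ee_rot: [[-0.029, 1.0, 0.001], [1.0, 0.029, -0.0], [-0.0, 0.001, -1.0]]
wrist_force: [1.6, 0.5, 6.3]
opening: 0.0133
gripper_force: 24.7
```

>>> step_arm(increments=[0,-5,0,0,0,0,0.1,0,-10,0,0,0,0,0.1,0,-15,0,0,0,0,0.1,0,-20,0,0,0,0,0.1,0,-26,0,0,0,0,0.1,0,-32,0,0,0,0,0.1,0,-38,0,0,0,0,0.1,0,-44,0,0,0,0,0.1,0,-48,0,0,0,0,0.1,0,-52,0,0,0,0,0.1,0,-52,0,0,0,0,0.1,0,-52,0,0,0,0,0.1])

```text
time: 4.25
position: [0.5161, 0.028, 0.039]
ee_rot: [[-0.029, 1.0, 0.0], [1.0, 0.029, -0.0], [-0.0, 0.0, -1.0]]
wrist_force: [-3.0, -0.5, 10.7]
opening: 0.0137
gripper_force: 25.4
```

>>> step_arm(increments=[0,0,0,0,0,0,0.7,0,0,0,0,0,0,0.7,0,0,0,0,0,0,0.7,0,0,0,0,0,0,0.7,0,0,0,0,0,0,0.7,0,0,-20,0,0,0,0.7,0,0,-60,0,0,0,0.9,0,0,-100,0,0,0,0.9,0,0,-100,0,0,0,0.9,0,0,-100,0,0,0,0.9])

```text
time: 5.08
position: [0.5189, 0.028, 0.1419]
ee_rot: [[-0.029, 1.0, 0.007], [1.0, 0.029, -0.0], [-0.0, 0.007, -1.0]]
wrist_force: [0.4, 1.3, -0.8]
opening: 0.0768
gripper_force: 0.0
```

```bash
python3 -c "
from h import *
im=get_image('top')
for e in tops(im)[:3]: print(e[0],px2w('top',e[0],.048))
to(.5541,.323,.13,0)
crop('top',im,160,160,360,310,4,'pics/o1.png')"
```

```text
[186.2 294.5] [0.44029809 0.32233202 0.048     ]
[314.6 293.5] [0.44776679 0.05571591 0.048     ]
[188.7 240. ] [0.55412799 0.32319769 0.048     ]
t 5.13 pos [0.5173 0.028  0.1395] F [ 0.2  0.4 -0.6] open 0.0767 gf 0.0 shift [293.8  45.4   9.5] rot [ 0.12 -0.11 91.67]
```

View pics/o1.png

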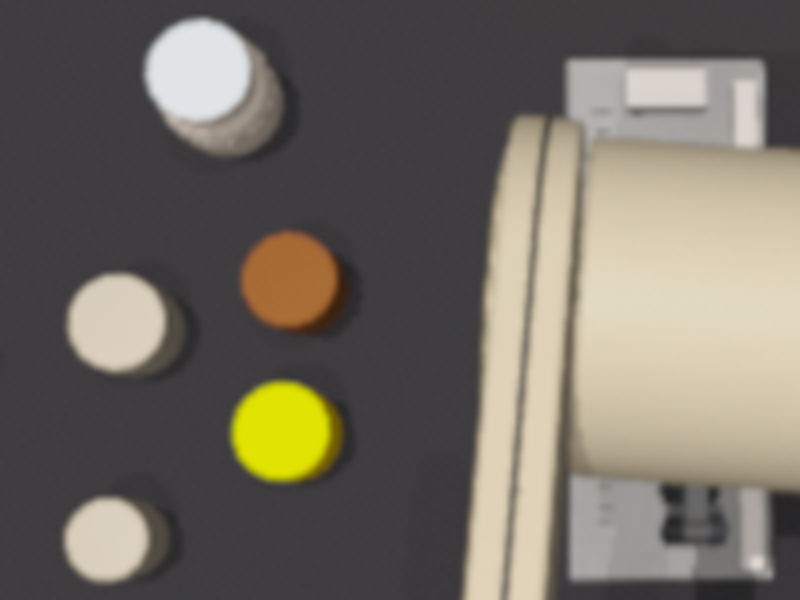

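The view now shows the jaw drawn back and cores C (188.7,240) and D (186,294) unmoved. Next I go to core_c, the thicker one present.

>>> step_arm(increments=[294,45,10,0,0,91.7,0.82,294,45,10,0,0,91.7,0.82,294,45,10,0,0,91.7,0.82,294,45,10,0,0,91.7,0.82,294,45,10,0,0,91.7,0.82,294,45,10,0,0,91.7,0.82,294,45,10,0,0,91.7,0.82,294,45,10,0,0,91.7,0.82,294,45,10,0,0,91.7,0.82,294,45,10,0,0,91.7,0.82,294,45,10,0,0,91.7,0.82,294,45,10,0,0,91.7,0.82])

```text
time: 6.13
position: [0.5513, 0.323, 0.1254]
ee_rot: [[0.989, 0.148, -0.004], [0.148, -0.989, -0.002], [-0.004, 0.001, -1.0]]
wrist_force: [0.5, 0.5, -0.9]
opening: 0.0701
gripper_force: 0.0
```

>>> step_arm(increments=[0,0,0,0,0,5.8,0.82,0,0,0,0,0,5.8,0.82,0,0,0,0,0,5.8,0.82])

```text
time: 6.38
position: [0.5518, 0.3227, 0.1263]
ee_rot: [[0.998, 0.056, -0.003], [0.056, -0.998, -0.001], [-0.003, 0.001, -1.0]]
wrist_force: [0.2, -0.3, 0.3]
opening: 0.0701
gripper_force: 0.0
```

```bash
python3 -c "
from h import *
to(.5541,.323,.021,0)
im=get_image('top')
crop('top',im,110,170,270,290,5,'pics/o2.png')"
```

```text
t 6.38 pos [0.5518 0.3227 0.1263] F [ 0.2 -0.3  0.3] open 0.0701 gf 0.0 shift [  2.6  -0.3 105.3] rot [0.07 0.17 3.19]
```

>>> step_arm(increments=[2.6,0,10,0,0,3.2,0.82,2.6,0,40,0,0.2,3.2,0.82,2.6,0,65,0,0.2,3.2,0.82,2.6,0,85,0,0.2,3.2,0.82,2.6,0,97,0,0.2,3.2,0.82,2.6,0,105,0,0.2,3.2,0.82,2.6,0,105,0,0.2,3.2,0.82,2.6,0,105,0,0.2,3.2,0.82])

```text
time: 7.1
position: [0.5557, 0.3235, 0.0238]
ee_rot: [[1.0, -0.003, 0.004], [-0.003, -1.0, 0.0], [0.004, -0.0, -1.0]]
wrist_force: [0.4, -0.5, 0.4]
opening: 0.0697
gripper_force: 0.0
```

>>> step_arm(increments=[0,0,0,0,0,0,0.7,0,0,0,0,0,0,0.6,0,0,0,0,0,0,0.5,0,0,0,0,0,0,0.45,0,0,0,0,0,0,0.45,0,0,0,0,0,0,0.45,0,0,0,0,0,0,0.45,0,0,0,0,0,0,0.45], grip_force=30)

```text
time: 7.77
position: [0.5568, 0.324, 0.0255]
ee_rot: [[1.0, -0.003, 0.006], [-0.003, -1.0, 0.001], [0.006, -0.001, -1.0]]
wrist_force: [-0.8, -1.2, 6.9]
opening: 0.0487
gripper_force: 31.6
```

```bash
python3 -c "
from h import *
to(.6839-.027,.0349-.0008,.10,0)"
```

```text
t 7.77 pos [0.5568 0.324  0.0255] F [-0.8 -1.2  6.9] open 0.0487 gf 31.6 shift [101.5 289.4 -74.3] rot [-0.08 -0.37 -0.19]
```

Gripped at 48.7 mm, so this is core_c. Lift it and carry it to the caliper.

>>> step_arm(increments=[0,0,-15,0,0,0,0.45,0,0,-45,0,0,0,0.45,0,0,-80,0,-0.3,0,0.45,20,30,-95,0,-0.3,0,0.45,35,65,-95,0,-0.3,0,0.45,50,105,-95,0,-0.3,0,0.45,65,145,-95,0,-0.3,0,0.45,75,185,-95,0,-0.3,0,0.45,85,225,-95,0,-0.3,0,0.45,94,260,-95,0,-0.3,0,0.45,94,282,-95,0,-0.3,0,0.45,94,289.5,-95,0,-0.3,0,0.45])

```text
time: 8.77
position: [0.6484, 0.0292, 0.1197]
ee_rot: [[1.0, -0.007, -0.001], [-0.007, -1.0, -0.001], [-0.001, 0.001, -1.0]]
wrist_force: [-0.4, -0.2, -0.3]
opening: 0.0486
gripper_force: 31.8
```

>>> step_arm(increments=[0,0,0,0,0,0,0.45,0,0,0,0,0,0,0.45,0,0,0,0,0,0,0.45,0,0,0,0,0,0,0.45])

```text
time: 9.1
position: [0.6479, 0.0354, 0.1189]
ee_rot: [[1.0, -0.002, -0.002], [-0.002, -1.0, 0.0], [-0.002, -0.0, -1.0]]
wrist_force: [0.8, 0.1, -2.0]
opening: 0.049
gripper_force: 31.8
```

```bash
python3 -c "
from h import *
to(.651,.034,.026,0)
crop('side',get_image('side'),200,150,420,315,3.6,'pics/o3.png')
im=get_image('top');crop('top',im,260,150,400,255,5.5,'pics/o4.png')"
```

```text
t 9.1 pos [0.6479 0.0354 0.1189] F [ 0.8  0.1 -2. ] open 0.049 gf 31.8 shift [ 3.2  1.4 92.9] rot [-0.03  0.1  -0.09]
```

View pics/o3.png

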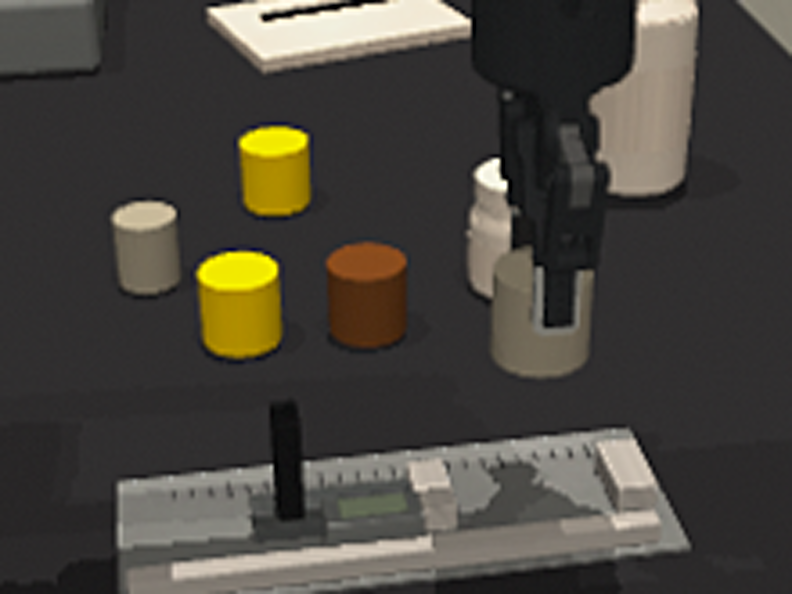

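The core is held upright. The finger pad appears slightly +x of the core centre, about 3 mm, as the measured offset suggests. The jaw gap is open (about 83 mm) and clear. Lowering.

>>> step_arm(increments=[3,1.4,25,0,0,0,0.45,3,1.4,50,0,0,0,0.45,3,1.4,65,0,0,0,0.45,3,1.4,75,0,0,0,0.45,3,1.4,81,0,0,0,0.45,3,1.4,85,0,0,0,0.45,3,1.4,87,0,0,0,0.45,3,1.4,88,0,0,0,0.45,3,1.4,88,0,0,0,0.45,3,1.4,88,0,0,0,0.45])

```text
time: 10.03
position: [0.6517, 0.0321, 0.0318]
ee_rot: [[1.0, -0.003, -0.0], [-0.003, -1.0, 0.0], [-0.0, -0.0, -1.0]]
wrist_force: [-0.0, -0.1, -1.7]
opening: 0.0487
gripper_force: 31.8
```

>>> step_arm(increments=[0,0,0.7,0,0,0,0.45,0,0,1.4,0,0,0,0.45,0,0,2,0,0,0,0.45,0,0,2,0,0,0,0.45])

```text
time: 10.37
position: [0.6513, 0.0321, 0.0296]
ee_rot: [[1.0, -0.003, -0.001], [-0.003, -1.0, 0.0], [-0.001, -0.0, -1.0]]
wrist_force: [-4.1, -0.1, 3.8]
opening: 0.0493
gripper_force: 32.4
```

>>> step_arm(increments=[0,0,0,0,0,0,0.62,0,0,0,0,0,0,0.75,0,0,0,0,0,0,0.82,0,0,0,0,0,0,0.82,0,0,0,0,0,0,0.82,0,0,-15,0,0,0,0.82,0,0,-40,0,0,0,0.82,0,0,-75,0,0,0,0.82,0,0,-95,0,0,0,0.82,0,0,-95,0,0,0,0.82,0,0,-95,0,0,0,0.82])

```text
time: 11.28
position: [0.6529, 0.0321, 0.1272]
ee_rot: [[1.0, -0.003, 0.004], [-0.003, -1.0, -0.0], [0.004, 0.0, -1.0]]
wrist_force: [0.6, 0.8, -0.1]
opening: 0.0703
gripper_force: 0.0
```

```bash
python3 -c "
from h import *
to(.517,.030,.125,91.74)"
```

```text
t 11.28 pos [0.6529 0.0321 0.1272] F [ 0.6  0.8 -0.1] open 0.0703 gf 0.0 shift [-135.9    2.6    1.8] rot [  0.16  -0.15 -91.94]
```

>>> step_arm(increments=[-136,2.6,0,0,0,-91.9,0.82,-136,2.6,0,0,0,-91.9,0.82,-136,2.6,0,0,0,-91.9,0.82,-136,2.6,0,0,0,-91.9,0.82,-136,2.6,0,0,0,-91.9,0.82,-136,2.6,0,0,0,-91.9,0.82,-136,2.6,0,0,0,-91.9,0.82,-136,2.6,0,0,0,-91.9,0.82,-136,2.6,0,0,0,-91.9,0.82,-136,2.6,0,0,0,-91.9,0.82,-136,2.6,0,0,0,-91.9,0.82,-136,2.6,0,0,0,-91.9,0.82])

```text
time: 12.28
position: [0.514, 0.0301, 0.1226]
ee_rot: [[0.068, 0.998, -0.004], [0.998, -0.068, 0.0], [-0.0, -0.004, -1.0]]
wrist_force: [0.2, 0.7, 0.1]
opening: 0.07
gripper_force: 0.0
```

>>> step_arm(increments=[0,0,0,0,0,-6,0.82,0,0,0,0,0,-6,0.82,0,0,0,0,0,-6,0.82])

```text
time: 12.53
position: [0.5143, 0.0301, 0.123]
ee_rot: [[-0.027, 1.0, -0.004], [1.0, 0.027, 0.0], [0.0, -0.004, -1.0]]
wrist_force: [-0.2, 0.6, -0.8]
opening: 0.0702
gripper_force: 0.0
```

```bash
python3 -c "
from h import *
to(.517,.030,.04,91.74)"
```

```text
t 12.53 pos [0.5143 0.0301 0.123 ] F [-0.2  0.6 -0.8] open 0.0702 gf 0.0 shift [-0.2  3.  82.9] rot [-0.21 -0.02 -0.19]
```

>>> step_arm(increments=[0,3,25,-0.2,0,0,0.82,0,3,50,-0.2,0,0,0.82,0,3,70,-0.2,0,0,0.82,0,3,83,-0.2,0,0,0.82,0,3,83,-0.2,0,0,0.7,0,3,83,-0.2,0,0,0.5,0,3,83,-0.2,0,0,0.3,0,3,83,-0.2,0,0,0.1,0,3,83,-0.2,0,0,0.1,0,3,83,-0.2,0,0,0.1,0,3,83,-0.2,0,0,0.1,0,3,83,-0.2,0,0,0.1], grip_force=20)

```text
time: 13.53
position: [0.5189, 0.0301, 0.0424]
ee_rot: [[-0.03, 1.0, 0.004], [1.0, 0.03, 0.0], [0.0, 0.004, -1.0]]
wrist_force: [-1.9, -0.0, 6.3]
opening: 0.0138
gripper_force: 26.9
```

>>> step_arm(increments=[0,0,0,0,0,0,0.1,0,1,0,0,0,0,0.1,0,2,0,0,0,0,0.1,0,4,0,0,0,0,0.1,0,6,0,0,0,0,0.1,0,8,0,0,0,0,0.1,0,10,0,0,0,0,0.1,0,12,0,0,0,0,0.1])

```text
time: 14.2
position: [0.5309, 0.0304, 0.0424]
ee_rot: [[-0.03, 1.0, 0.004], [1.0, 0.03, 0.0], [-0.0, 0.004, -1.0]]
wrist_force: [-2.6, -0.1, 5.8]
opening: 0.0136
gripper_force: 26.9
```

```bash
python3 -c "
from h import *
to(.549,.030,.04,91.74)"
```

```text
t 14.2 pos [0.5309 0.0304 0.0424] F [-2.6 -0.1  5.8] open 0.0136 gf 26.9 shift [-0.9 18.1  2.4] rot [ 0.2   0.   -0.01]
```

>>> step_arm(increments=[0,2,0,0,0,0,0.1,0,4,0,0,0,0,0.1,0,6,0,0,0,0,0.1,0,8,0,0,0,0,0.1,0,10,0,0,0,0,0.1,0,12,0,0,0,0,0.1,0,13,0,0,0,0,0.1,0,14,0,0,0,0,0.1,0,15,0,0,0,0,0.1])

```text
time: 14.95
position: [0.5457, 0.0309, 0.0424]
ee_rot: [[-0.03, 1.0, 0.003], [1.0, 0.03, 0.0], [-0.0, 0.003, -1.0]]
wrist_force: [-2.8, -0.2, 7.5]
opening: 0.0136
gripper_force: 27.0
```

>>> step_arm(increments=[0,0.5,0,0,0,0,0.1,0,1,0,0,0,0,0.1,0,1.5,0,0,0,0,0.1])

```text
time: 15.2
position: [0.5472, 0.0309, 0.0424]
ee_rot: [[-0.03, 1.0, 0.003], [1.0, 0.03, 0.0], [-0.0, 0.003, -1.0]]
wrist_force: [-2.6, 0.4, 7.3]
opening: 0.0136
gripper_force: 27.0
```

>>> step_arm(increments=[0,0.5,0,0,0,0,0.1,0,1,0,0,0,0,0.1,0,1.5,0,0,0,0,0.1,0,2,0,0,0,0,0.1])

```text
time: 15.53
position: [0.5492, 0.0309, 0.0424]
ee_rot: [[-0.03, 1.0, 0.003], [1.0, 0.03, 0.0], [-0.0, 0.003, -1.0]]
wrist_force: [-3.5, -0.5, 7.1]
opening: 0.0135
gripper_force: 27.0
```

>>> step_arm(increments=[0,0.5,0,0,0,0,0.1,0,1,0,0,0,0,0.1])

```text
time: 15.7
position: [0.5502, 0.031, 0.0424]
ee_rot: [[-0.03, 1.0, 0.003], [1.0, 0.03, 0.0], [-0.0, 0.003, -1.0]]
wrist_force: [-2.4, 0.1, 8.0]
opening: 0.0136
gripper_force: 27.0
```

>>> step_arm(increments=[0,0.5,0,0,0,0,0.1,0,1,0,0,0,0,0.1,0,1,0,0,0,0,0.1])

```text
time: 15.95
position: [0.5512, 0.031, 0.0424]
ee_rot: [[-0.03, 1.0, 0.003], [1.0, 0.03, 0.0], [-0.0, 0.003, -1.0]]
wrist_force: [-2.5, -0.6, 6.3]
opening: 0.0136
gripper_force: 26.9
```

```bash
python3 -c "
from h import *
im=get_image('side');crop('side',im,220,230,400,330,4.4,'pics/o5.png')"
```

```text
(no output)
```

View pics/o5.png

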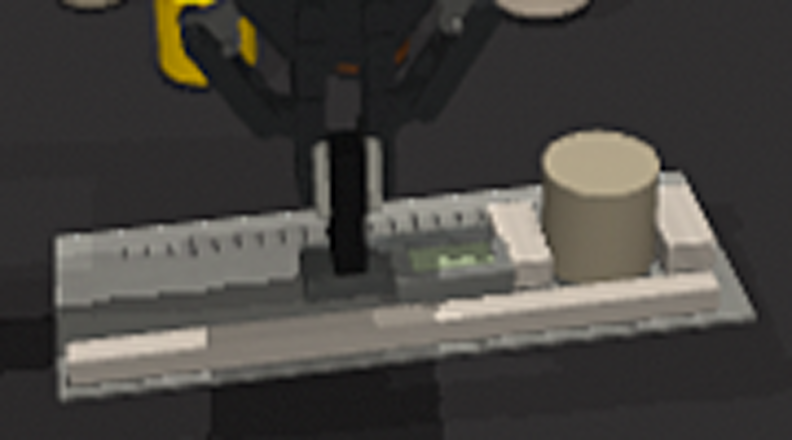

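The jaw is nearly on the core (core spans x 545–658 px in the crop) and the fixed jaw is close on the right. I'll keep closing gently.

>>> step_arm(increments=[0,0.5,0,0,0,0,0.1,0,1,0,0,0,0,0.1,0,1.5,0,0,0,0,0.1])

```text
time: 16.25
position: [0.5516, 0.031, 0.0423]
ee_rot: [[-0.03, 1.0, 0.001], [1.0, 0.03, -0.0], [-0.0, 0.001, -1.0]]
wrist_force: [-12.9, -2.3, 14.7]
opening: 0.0136
gripper_force: 28.2
```

>>> step_arm(increments=[0,0.5,0,0,0,0,0.1,0,1,0,0,0,0,0.1,0,1,0,0,0,0,0.1])

```text
time: 16.5
position: [0.5516, 0.031, 0.0423]
ee_rot: [[-0.03, 1.0, -0.001], [1.0, 0.03, -0.0], [-0.0, -0.001, -1.0]]
wrist_force: [-16.2, -1.8, 16.8]
opening: 0.0138
gripper_force: 28.5
```

Both jaws bear, with about 14 N net. Hold for a second, then open.

>>> step_arm(increments=[0,0,0,0,0,0,0.1,0,0,0,0,0,0,0.1,0,0,0,0,0,0,0.1,0,0,0,0,0,0,0.1,0,0,0,0,0,0,0.1,0,0,0,0,0,0,0.1,0,0,0,0,0,0,0.1,0,0,0,0,0,0,0.1,0,0,0,0,0,0,0.1,0,0,0,0,0,0,0.1,0,0,0,0,0,0,0.1,0,0,0,0,0,0,0.1])

```text
time: 17.5
position: [0.5516, 0.031, 0.0424]
ee_rot: [[-0.03, 1.0, -0.001], [1.0, 0.03, -0.0], [-0.0, -0.001, -1.0]]
wrist_force: [-16.2, -1.1, 18.2]
opening: 0.0137
gripper_force: 28.5
```

>>> step_arm(increments=[0,-2,0,0,0,0,0.1,0,-4,0,0,0,0,0.1,0,-7,0,0,0,0,0.1,0,-10,0,0,0,0,0.1,0,-14,0,0,0,0,0.1,0,-18,0,0,0,0,0.1,0,-22,0,0,0,0,0.1,0,-26,0,0,0,0,0.1,0,-29,0,0,0,0,0.1,0,-31,0,0,0,0,0.1,0,-31,0,0,0,0,0.1,0,-31,0,0,0,0,0.1])

```text
time: 18.5
position: [0.5229, 0.0302, 0.0423]
ee_rot: [[-0.03, 1.0, 0.004], [1.0, 0.03, 0.0], [0.0, 0.004, -1.0]]
wrist_force: [-0.9, -1.2, 9.6]
opening: 0.0137
gripper_force: 27.3
```

>>> step_arm(increments=[0,0,0,0,0,0,0.8,0,0,0,0,0,0,0.8,0,0,0,0,0,0,0.8,0,0,0,0,0,0,0.8,0,0,0,0,0,0,0.8,0,0,-20,0,0,0,0.8,0,0,-50,0,0,0,0.82,0,0,-85,0,0,0,0.82,0,0,-85,0,0,0,0.82,0,0,-85,0,0,0,0.82])

```text
time: 19.33
position: [0.524, 0.0302, 0.1288]
ee_rot: [[-0.03, 1.0, 0.007], [1.0, 0.031, 0.0], [-0.0, 0.007, -1.0]]
wrist_force: [-0.3, -0.8, -0.2]
opening: 0.0696
gripper_force: 0.0
```

```bash
python3 -c "
from h import *
im=get_image('top')
for e in tops(im)[:5]: print(e,px2w('top',e[0],.048))
to(.660,.034,.125,0)
crop('side',get_image('side'),200,170,400,320,4,'pics/o6.png')"
```

```text
(array([322.7, 471.8]), array([ 16. , 117.2])) [0.09289757 0.03142756 0.048     ]
(array([186.3, 294.5]), array([18.5, 19.2])) [0.44030226 0.32212586 0.048     ]
(array([274.3, 363.6]), array([  7.9, 510.8])) [0.30325267 0.13523234 0.048     ]
(array([327.4, 184.2]), array([18.9, 59.6])) [0.68161156 0.03345941 0.048     ]
(array([209.1, 177.7]), array([24.8, 26.3])) [0.68903214 0.28696454 0.048     ]
t 19.38 pos [0.5225 0.0302 0.1267] F [-1.1  0.3 -1.1] open 0.0697 gf 0.0 shift [ -0.4 137.6   2.2] rot [ 0.16 -0.17 91.75]
```

View pics/o6.png

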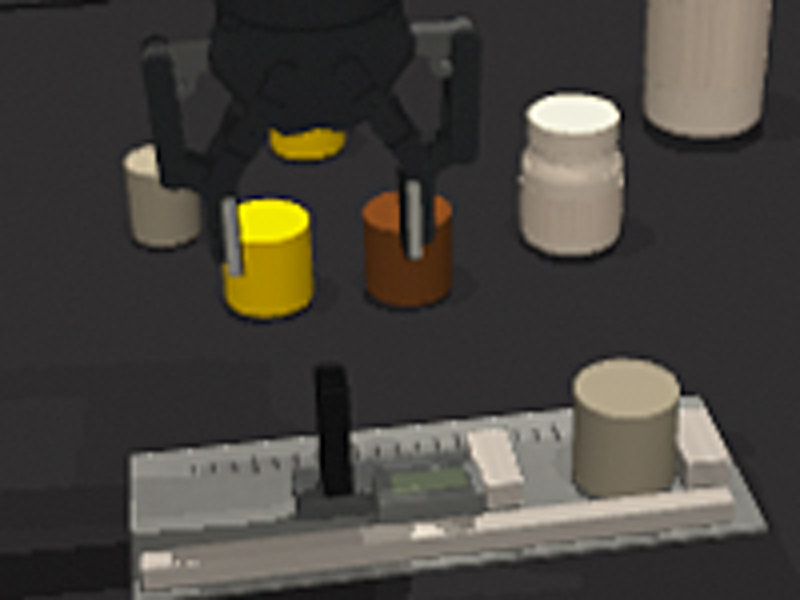

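Core_c stands against the fixed jaw with the moving jaw withdrawn. Next I fetch it.

>>> step_arm(increments=[3,138,0,0,0,91.8,0.82,3,138,0,0,0,91.8,0.82,3,138,0,0,0,91.8,0.82,3,138,0,0,0,91.8,0.82,3,138,0,0,0,91.8,0.82,3,138,0,0,0,91.8,0.82,3,138,0,0,0,91.8,0.82,3,138,0,0,0,91.8,0.82,3,138,0,0,0,91.8,0.82,3,138,0,0,0,91.8,0.82,3,138,0,0,0,91.8,0.82,3,138,0,0,0,91.8,0.82])

```text
time: 20.43
position: [0.6582, 0.0374, 0.1235]
ee_rot: [[0.995, 0.095, -0.002], [0.095, -0.995, 0.0], [-0.002, -0.001, -1.0]]
wrist_force: [0.0, -0.5, -0.3]
opening: 0.0697
gripper_force: 0.0
```

>>> step_arm(increments=[0,0,0,0,0,6,0.82,0,0,0,0,0,6,0.82,0,0,0,0,0,6,0.82,0,0,0,0,0,6,0.82])

```text
time: 20.77
position: [0.659, 0.0375, 0.1249]
ee_rot: [[1.0, 0.0, -0.0], [0.0, -1.0, 0.0], [-0.0, -0.0, -1.0]]
wrist_force: [-0.1, -0.4, 0.1]
opening: 0.07
gripper_force: 0.0
```

```bash
python3 -c "
from h import *
to(.661,.0335,.029,0)"
```

```text
t 20.77 pos [0.659  0.0375 0.1249] F [-0.1 -0.4  0.1] open 0.07 gf 0.0 shift [ 2.1  4.  95.9] rot [-0.02  0.01  0.01]
```

>>> step_arm(increments=[2,4,30,0,0,0,0.82,2,4,60,0,0,0,0.82,2,4,80,0,0,0,0.82,2,4,92,0,0,0,0.82,2,4,95,0,0,0,0.82,2,4,95,0,0,0,0.82,2,4,95,0,0,0,0.7,2,4,95,0,0,0,0.6,2,4,95,0,0,0,0.5,2,4,95,0,0,0,0.45,2,4,95,0,0,0,0.45,2,4,95,0,0,0,0.45], grip_force=30)

```text
time: 21.77
position: [0.6634, 0.0333, 0.0337]
ee_rot: [[1.0, -0.003, 0.005], [-0.003, -1.0, -0.0], [0.005, -0.0, -1.0]]
wrist_force: [-2.0, 0.2, 6.6]
opening: 0.0489
gripper_force: 31.5
```

>>> step_arm(increments=[0,0,0,0,0,0,0.45,0,0,0,0,0,0,0.45,0,0,0,0,0,0,0.45])

```text
time: 22.02
position: [0.6635, 0.0333, 0.0337]
ee_rot: [[1.0, -0.003, 0.005], [-0.003, -1.0, -0.0], [0.005, -0.0, -1.0]]
wrist_force: [-1.0, -0.4, 6.5]
opening: 0.0484
gripper_force: 31.5
```

```bash
python3 -c "
from h import *
n=np.array([.480,-.3134]);a=np.radians(-1.81);d=.055*np.array([np.cos(a),np.sin(a)]);print(n+d,n-d)
to(.535,-.3151,.12,0)"
```

```text
[ 0.53497256 -0.31513719] [ 0.42502744 -0.31166281]
t 22.02 pos [0.6635 0.0333 0.0337] F [-1.  -0.4  6.5] open 0.0484 gf 31.5 shift [-126.9  348.8  -86.9] rot [ 0.   -0.31 -0.18]
```

>>> step_arm(increments=[0,0,-15,0,0,0,0.45,0,0,-45,0,0,0,0.45,0,0,-80,0,-0.3,0,0.45,-10,35,-90,0,-0.3,0,0.45,-22,70,-90,0,-0.3,0,0.45,-36,108,-90,0,-0.3,0,0.45,-50,146,-90,0,-0.3,0,0.45,-63,184,-90,0,-0.3,0,0.45,-76,222,-90,0,-0.3,0,0.45,-90,260,-90,0,-0.3,0,0.45,-104,296,-90,0,-0.3,0,0.45,-115,325,-90,0,-0.3,0,0.45])

```text
time: 23.02
position: [0.5444, -0.294, 0.1225]
ee_rot: [[1.0, -0.004, -0.003], [-0.004, -1.0, -0.001], [-0.003, 0.001, -1.0]]
wrist_force: [0.7, 0.6, -1.5]
opening: 0.0486
gripper_force: 31.8
```

>>> step_arm(increments=[-9,18,0,0,0,0,0.45,-11,23,0,0,0,0,0.45,-11,23,0,0,0,0,0.45,-11,23,0,0,0,0,0.45,-11,23,0,0,0,0,0.45])

```text
time: 23.43
position: [0.5351, -0.3129, 0.1214]
ee_rot: [[1.0, -0.002, -0.003], [-0.002, -1.0, 0.001], [-0.003, -0.001, -1.0]]
wrist_force: [0.6, 0.4, -2.0]
opening: 0.0486
gripper_force: 31.8
```

```bash
python3 -c "
from h import *
to(.537,-.315,.035,0)
crop('side',get_image('side'),160,300,420,480,3,'pics/o7.png')"
```

```text
t 23.43 pos [ 0.5351 -0.3129  0.1214] F [ 0.6  0.4 -2. ] open 0.0486 gf 31.8 shift [ 2.1  2.2 86.4] rot [-0.03  0.17 -0.13]
```

View pics/o7.png

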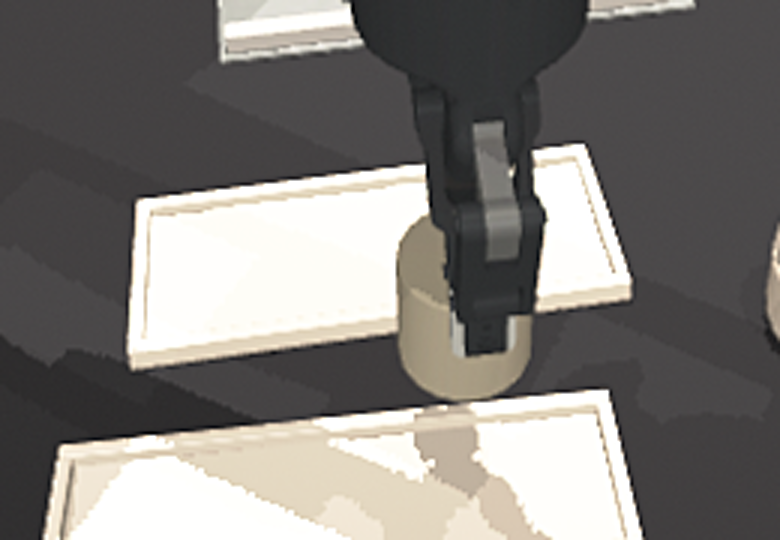

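Held upright above the narrow tray. Lowering.

>>> step_arm(increments=[2,2,30,0,0,0,0.45,2,2,55,0,0,0,0.45,2,2,70,0,0,0,0.45,2,2,78,0,0,0,0.45,2,2,82,0,0,0,0.45,2,2,84,0,0,0,0.45,2,2,84,0,0,0,0.45,2,2,84,0,0,0,0.45])

```text
time: 24.15
position: [0.5372, -0.3165, 0.0384]
ee_rot: [[1.0, -0.003, -0.002], [-0.003, -1.0, -0.001], [-0.002, 0.001, -1.0]]
wrist_force: [-0.2, -0.1, -1.2]
opening: 0.0485
gripper_force: 31.8
```

>>> step_arm(increments=[0,0,0.7,0,0,0,0.45,0,0,1.4,0,0,0,0.45,0,0,1.4,0,0,0,0.45])

```text
time: 24.4
position: [0.5364, -0.3164, 0.0361]
ee_rot: [[1.0, -0.004, -0.003], [-0.004, -1.0, -0.0], [-0.003, 0.0, -1.0]]
wrist_force: [-0.4, -0.2, -1.8]
opening: 0.0488
gripper_force: 31.8
```

>>> step_arm(increments=[0,0,0.7,0,0,0,0.45,0,0,1.2,0,0,0,0.45,0,0,1.8,0,0,0,0.45,0,0,1.8,0,0,0,0.45])

```text
time: 24.73
position: [0.5362, -0.3164, 0.0348]
ee_rot: [[1.0, -0.004, -0.003], [-0.004, -1.0, -0.0], [-0.003, 0.0, -1.0]]
wrist_force: [-5.1, 2.3, 6.7]
opening: 0.0484
gripper_force: 32.6
```

>>> step_arm(increments=[0,0,0,0,0,0,0.62,0,0,0,0,0,0,0.75,0,0,0,0,0,0,0.82,0,0,0,0,0,0,0.82,0,0,0,0,0,0,0.82,0,0,-15,0,0,0,0.82,0,0,-40,0,0,0,0.82,0,0,-75,0,0,0,0.82,0,0,-110,0,0,0,0.82,0,0,-110,0,0,0,0.82,0,0,-110,0,0,0,0.82])

```text
time: 25.65
position: [0.5385, -0.3175, 0.1475]
ee_rot: [[1.0, -0.003, 0.002], [-0.003, -1.0, -0.004], [0.002, 0.004, -1.0]]
wrist_force: [-0.2, 0.2, -0.7]
opening: 0.0702
gripper_force: 0.0
```

```bash
python3 -c "
from h import *
im=get_image('top')
m=tops(im)
for e in m: 
  if e[0][0]<260: print(e,px2w('top',e[0],.048))
to(.4405,.3223,.145,0)"
```

```text
(array([186.3, 294.5]), array([18.5, 19.3])) [0.44030226 0.32212586 0.048     ]
(array([209.1, 177.7]), array([24.8, 26.4])) [0.68903214 0.28696454 0.048     ]
(array([  7.5, 230.7]), array([ 15.3, 117.6])) [0.56485859 0.69969621 0.048     ]
(array([125.9, 106.2]), array([37.4, 43.3])) [0.84223096 0.47369535 0.048     ]
t 25.7 pos [ 0.5371 -0.3166  0.1448] F [ 0.1 -0.  -0.8] open 0.0703 gf 0.0 shift [ -98.8 -638.6   -0.7] rot [ 0.06  0.09 -0.2 ]
```

>>> step_arm(increments=[-99,-639,0,0,0,0,0.82,-99,-639,0,0,0,0,0.82,-99,-639,0,0,0,0,0.82,-99,-639,0,0,0,0,0.82,-99,-639,0,0,0,0,0.82,-99,-639,0,0,0,0,0.82,-99,-639,0,0,0,0,0.82,-99,-639,0,0,0,0,0.82,-99,-639,0,0,0,0,0.82,-99,-639,0,0,0,0,0.82,-99,-639,0,0,0,0,0.75,-99,-639,0,0,0,0,0.75])

```text
time: 26.7
position: [0.4596, 0.1798, 0.1421]
ee_rot: [[1.0, -0.004, -0.006], [-0.004, -1.0, -0.001], [-0.006, 0.001, -1.0]]
wrist_force: [1.5, 0.3, -0.5]
opening: 0.0643
gripper_force: 0.0
```

```bash
python3 -c "
from h import *
im=get_image('top')
for e in tops(im):
  if e[0][0]<230 or e[0][0]>440: print(e,px2w('top',e[0],.053))
to(.4405,.3223,.08,0)
crop('top',im,380,160,520,350,3,'pics/o8.png')"
```

```text
(array([136.8, 398. ]), array([  7.6, 387. ])) [0.23212228 0.40848724 0.053     ]
(array([147.9, 397.6]), array([  8.1, 399.3])) [0.23322101 0.38642426 0.053     ]
(array([209.1, 177.7]), array([24.8, 26.3])) [0.68782701 0.28576833 0.053     ]
(array([463.9, 171.1]), array([24. , 25.5])) [ 0.71721609 -0.26132685  0.053     ]
(array([  7.5, 230.7]), array([ 15.3, 117.7])) [0.56431892 0.69628808 0.053     ]
(array([126. , 106.2]), array([37.3, 43.2])) [0.84021149 0.47128536 0.053     ]
t 26.75 pos [0.458  0.1868 0.1423] F [-3.4  3.8 -0.5] open 0.0642 gf 0.0 shift [ -17.1 -135.3   62.9] rot [-0.22  0.4   0.01]
```

View pics/o8.png

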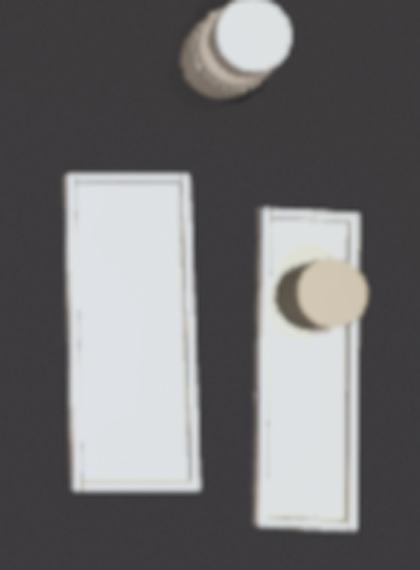

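Core_c stands upright in the narrow tray (top at crop (332,293), about px (490.5,257)). I continue to core_d.

>>> step_arm(increments=[-18,-140,0,0,0,0,0.75,-18,-140,0,0,0,0,0.75,-18,-140,0,0,0,0,0.75,-18,-140,0,0,0,0,0.75,-18,-140,20,0,0,0,0.75,-18,-140,50,0,0,0,0.75,-18,-140,60,0,0,0,0.75,-18,-140,60,0,0,0,0.75,-18,-140,60,0,0,0,0.75])

```text
time: 27.5
position: [0.4428, 0.3173, 0.0828]
ee_rot: [[1.0, -0.004, -0.007], [-0.004, -1.0, -0.002], [-0.007, 0.002, -1.0]]
wrist_force: [0.6, -0.2, -0.2]
opening: 0.0641
gripper_force: 0.0
```

```bash
python3 -c "
from h import *
print(w2px('top',[.535,-.315,.053]), px2w('top',[490.5,257.3],.053))
im=get_image('side');print(w2px('side',[.4403,.3222,.048]))
to(.4405,.3223,.021,0)
"
```

```text
[490.16740241 255.70575882] [ 0.5316259  -0.31564364  0.053     ]
[238.68247131 209.11926468]
t 27.55 pos [0.444  0.3179 0.0844] F [-0.2  0.5  0.4] open 0.0637 gf 0.0 shift [-3.3 -4.4 63.4] rot [ 0.01  0.24 -0.23]
```

>>> step_arm(increments=[-5,-4.4,0,0,0.2,0,0.75,-5,-4.4,20,0,0.2,0,0.75,-5,-4.4,40,0,0.2,0,0.75,-5,-4.4,54,0,0.2,0,0.75,-5,-4.4,63,0,0.2,0,0.75,-5,-4.4,63,0,0.2,0,0.75,-5,-4.4,63,0,0.2,0,0.6,-5,-4.4,63,0,0.2,0,0.5,-5,-4.4,63,0,0.2,0,0.4,-5,-4.4,63,0,0.2,0,0.35,-5,-4.4,63,0,0.2,0,0.35,-5,-4.4,63,0,0.2,0,0.35], grip_force=30)

```text
time: 28.55
position: [0.44, 0.3235, 0.0231]
ee_rot: [[1.0, -0.003, 0.003], [-0.003, -1.0, 0.002], [0.003, -0.002, -1.0]]
wrist_force: [-1.5, -1.3, 7.3]
opening: 0.0408
gripper_force: 31.0
```

>>> step_arm(increments=[0,0,0,0,0,0,0.35,0,0,0,0,0,0,0.35,0,0,0,0,0,0,0.35])

```text
time: 28.8
position: [0.44, 0.3235, 0.023]
ee_rot: [[1.0, -0.003, 0.003], [-0.003, -1.0, 0.002], [0.003, -0.002, -1.0]]
wrist_force: [-0.5, -0.7, 7.3]
opening: 0.0412
gripper_force: 31.0
```

```bash
python3 -c "
from h import *
to(.651,.034,.12,0)
"
```

```text
t 28.8 pos [0.44   0.3235 0.023 ] F [-0.5 -0.7  7.3] open 0.0412 gf 31.0 shift [212.2 288.6 -96.9] rot [-0.1  -0.15 -0.2 ]
```

Gripped at 41.2 mm, so this is core_d. Carry it to the caliper.

>>> step_arm(increments=[0,0,-15,0,0,0,0.35,0,0,-45,0,0,0,0.35,0,0,-80,0,0,0,0.35,15,20,-97,0,0,0,0.35,38,50,-97,0,0,0,0.35,62,82,-97,0,0,0,0.35,86,114,-97,0,0,0,0.35,110,146,-97,0,0,0,0.35,134,178,-97,0,0,0,0.35,158,210,-97,0,0,0,0.35,182,242,-97,0,0,0,0.35,204,270,-97,0,0,0,0.35])

```text
time: 29.8
position: [0.643, 0.0496, 0.1185]
ee_rot: [[1.0, -0.004, 0.001], [-0.004, -1.0, -0.0], [0.001, 0.0, -1.0]]
wrist_force: [1.4, 0.7, -1.9]
opening: 0.0409
gripper_force: 30.7
```

>>> step_arm(increments=[10,14,0,0,0,0,0.35,14,19,0,0,0,0,0.35,14,19,0,0,0,0,0.35,14,19,0,0,0,0,0.35,14,19,0,0,0,0,0.35])

```text
time: 30.22
position: [0.655, 0.0343, 0.118]
ee_rot: [[1.0, -0.002, -0.001], [-0.002, -1.0, 0.001], [-0.001, -0.001, -1.0]]
wrist_force: [-0.1, 0.3, -1.2]
opening: 0.0414
gripper_force: 30.8
```

```bash
python3 -c "
from h import *
to(.657,.034,.027,0)
"
```

```text
t 30.22 pos [0.655  0.0343 0.118 ] F [-0.1  0.3 -1.2] open 0.0414 gf 30.8 shift [ 2.1  0.4 91. ] rot [-0.04  0.04 -0.13]
```

>>> step_arm(increments=[2,0,28,0,0,0,0.35,2,0,54,0,0,0,0.35,2,0,70,0,0,0,0.35,2,0,80,0,0,0,0.35,2,0,86,0,0,0,0.35,2,0,89,0,0,0,0.35,2,0,89,0,0,0,0.35,2,0,89,0,0,0,0.35])

```text
time: 30.88
position: [0.6586, 0.0332, 0.0305]
ee_rot: [[1.0, -0.003, 0.002], [-0.003, -1.0, 0.0], [0.002, -0.0, -1.0]]
wrist_force: [-0.1, -0.5, -0.1]
opening: 0.0412
gripper_force: 30.8
```

>>> step_arm(increments=[0,0,0.7,0,0,0,0.35,0,0,1.4,0,0,0,0.35,0,0,2,0,0,0,0.35,0,0,2,0,0,0,0.35])

```text
time: 31.22
position: [0.6579, 0.0329, 0.0274]
ee_rot: [[1.0, -0.004, 0.0], [-0.004, -1.0, 0.0], [0.0, -0.0, -1.0]]
wrist_force: [0.2, -0.6, -1.5]
opening: 0.041
gripper_force: 30.8
```

>>> step_arm(increments=[0,0,0.5,0,0,0,0.35,0,0,1,0,0,0,0.35,0,0,1.2,0,0,0,0.35,0,0,1.2,0,0,0,0.35])

```text
time: 31.55
position: [0.658, 0.0329, 0.0271]
ee_rot: [[1.0, -0.003, 0.0], [-0.003, -1.0, 0.0], [0.0, -0.0, -1.0]]
wrist_force: [-4.0, -0.3, 7.0]
opening: 0.0411
gripper_force: 31.6
```

>>> step_arm(increments=[0,0,0,0,0,0,0.55,0,0,0,0,0,0,0.7,0,0,0,0,0,0,0.8,0,0,0,0,0,0,0.8,0,0,0,0,0,0,0.8,0,0,-15,0,0,0,0.8,0,0,-40,0,0,0,0.8,0,0,-75,0,0,0,0.8,0,0,-98,0,0,0,0.8,0,0,-98,0,0,0,0.8,0,0,-98,0,0,0,0.8])

```text
time: 32.47
position: [0.6598, 0.0329, 0.1279]
ee_rot: [[1.0, -0.003, 0.006], [-0.003, -1.0, 0.0], [0.006, -0.0, -1.0]]
wrist_force: [0.3, 0.2, -0.9]
opening: 0.0685
gripper_force: 0.0
```

>>> step_arm(increments=[-136,2.6,0,0,0,-91.9,0.8,-136,2.6,0,0,0,-91.9,0.8,-136,2.6,0,0,0,-91.9,0.8,-136,2.6,0,0,0,-91.9,0.8,-136,2.6,0,0,0,-91.9,0.8,-136,2.6,0,0,0,-91.9,0.8,-136,2.6,0,0,0,-91.9,0.8,-136,2.6,0,0,0,-91.9,0.8,-136,2.6,0,0,0,-91.9,0.8,-136,2.6,0,0,0,-91.9,0.8,-136,2.6,0,0,0,-91.9,0.8,-136,2.6,0,0,0,-91.9,0.8])

```text
time: 33.47
position: [0.5206, 0.0309, 0.1228]
ee_rot: [[0.068, 0.998, -0.002], [0.998, -0.068, 0.0], [0.0, -0.002, -1.0]]
wrist_force: [0.9, -0.2, -0.3]
opening: 0.0687
gripper_force: 0.0
```

>>> step_arm(increments=[0,0,0,0,0,-6,0.8,0,0,0,0,0,-6,0.8,0,0,0,0,0,-6,0.8])

```text
time: 33.72
position: [0.521, 0.0308, 0.1231]
ee_rot: [[-0.027, 1.0, -0.002], [1.0, 0.027, 0.0], [0.0, -0.002, -1.0]]
wrist_force: [0.5, 0.2, 0.6]
opening: 0.0683
gripper_force: 0.0
```

```bash
python3 -c "
from h import *
to(.523,.030,.04,91.74)"
```

```text
t 33.72 pos [0.521  0.0308 0.1231] F [0.5 0.2 0.6] open 0.0683 gf 0.0 shift [-0.9  2.2 83.1] rot [-0.1  -0.02 -0.19]
```

>>> step_arm(increments=[0,2,25,-0.1,0,0,0.8,0,2,50,-0.1,0,0,0.8,0,2,70,-0.1,0,0,0.8,0,2,83,-0.1,0,0,0.8,0,2,83,-0.1,0,0,0.7,0,2,83,-0.1,0,0,0.5,0,2,83,-0.1,0,0,0.3,0,2,83,-0.1,0,0,0.1,0,2,83,-0.1,0,0,0.1,0,2,83,-0.1,0,0,0.1,0,2,83,-0.1,0,0,0.1,0,2,83,-0.1,0,0,0.1], grip_force=20)

```text
time: 34.72
position: [0.5248, 0.0309, 0.0424]
ee_rot: [[-0.03, 1.0, 0.004], [1.0, 0.03, 0.0], [0.0, 0.004, -1.0]]
wrist_force: [-2.4, 0.1, 6.0]
opening: 0.0136
gripper_force: 27.0
```

>>> step_arm(increments=[0,1,0,0,0,0,0.1,0,3,0,0,0,0,0.1,0,5,0,0,0,0,0.1,0,8,0,0,0,0,0.1,0,11,0,0,0,0,0.1,0,14,0,0,0,0,0.1,0,16,0,0,0,0,0.1,0,18,0,0,0,0,0.1,0,20,0,0,0,0,0.1,0,22,0,0,0,0,0.1])

```text
time: 35.55
position: [0.5467, 0.0315, 0.0424]
ee_rot: [[-0.03, 1.0, 0.003], [1.0, 0.03, 0.0], [0.0, 0.003, -1.0]]
wrist_force: [-2.7, -0.5, 7.0]
opening: 0.0137
gripper_force: 27.1
```

>>> step_arm(increments=[0,1,0,0,0,0,0.1,0,2,0,0,0,0,0.1,0,3,0,0,0,0,0.1,0,4,0,0,0,0,0.1,0,5,0,0,0,0,0.1,0,6,0,0,0,0,0.1,0,7,0,0,0,0,0.1,0,8,0,0,0,0,0.1,0,9,0,0,0,0,0.1])

```text
time: 36.3
position: [0.5556, 0.0317, 0.0425]
ee_rot: [[-0.03, 1.0, 0.003], [1.0, 0.03, 0.0], [0.0, 0.003, -1.0]]
wrist_force: [-2.9, 0.4, 7.6]
opening: 0.0135
gripper_force: 27.2
```

>>> step_arm(increments=[0,0.5,0,0,0,0,0.1,0,1,0,0,0,0,0.1,0,1.5,0,0,0,0,0.1])

```text
time: 36.55
position: [0.557, 0.0318, 0.0425]
ee_rot: [[-0.03, 1.0, 0.003], [1.0, 0.03, 0.0], [0.0, 0.003, -1.0]]
wrist_force: [-1.9, -0.2, 7.5]
opening: 0.0134
gripper_force: 27.1
```

>>> step_arm(increments=[0,0.5,0,0,0,0,0.1,0,1,0,0,0,0,0.1,0,1.5,0,0,0,0,0.1])

```text
time: 36.8
position: [0.5585, 0.0318, 0.0425]
ee_rot: [[-0.03, 1.0, 0.003], [1.0, 0.03, 0.0], [0.0, 0.003, -1.0]]
wrist_force: [-2.8, -0.8, 6.5]
opening: 0.014
gripper_force: 27.1
```

>>> step_arm(increments=[0,0.5,0,0,0,0,0.1,0,1,0,0,0,0,0.1,0,1.5,0,0,0,0,0.1,0,2,0,0,0,0,0.1])

```text
time: 37.13
position: [0.5595, 0.0319, 0.0424]
ee_rot: [[-0.03, 1.0, 0.001], [1.0, 0.03, 0.0], [-0.0, 0.001, -1.0]]
wrist_force: [-11.1, -0.6, 14.3]
opening: 0.0137
gripper_force: 28.2
```

>>> step_arm(increments=[0,0.5,0,0,0,0,0.1,0,1,0,0,0,0,0.1,0,1,0,0,0,0,0.1])

```text
time: 37.38
position: [0.5596, 0.0318, 0.0424]
ee_rot: [[-0.03, 1.0, -0.001], [1.0, 0.03, -0.0], [-0.0, -0.001, -1.0]]
wrist_force: [-15.5, -0.5, 16.7]
opening: 0.0131
gripper_force: 28.5
```

The jaw bears at exactly the predicted position (8 mm further in than for core_c). Hold, open, then retreat.

>>> step_arm(increments=[0,0,0,0,0,0,0.1,0,0,0,0,0,0,0.1,0,0,0,0,0,0,0.1,0,0,0,0,0,0,0.1,0,0,0,0,0,0,0.1,0,0,0,0,0,0,0.1,0,0,0,0,0,0,0.1,0,0,0,0,0,0,0.1,0,0,0,0,0,0,0.1,0,0,0,0,0,0,0.1,0,0,0,0,0,0,0.1,0,0,0,0,0,0,0.1])

```text
time: 38.38
position: [0.5596, 0.0319, 0.0424]
ee_rot: [[-0.03, 1.0, -0.001], [1.0, 0.03, -0.0], [-0.0, -0.001, -1.0]]
wrist_force: [-14.0, -2.3, 16.7]
opening: 0.0136
gripper_force: 28.5
```

>>> step_arm(increments=[0,-2,0,0,0,0,0.1,0,-4,0,0,0,0,0.1,0,-7,0,0,0,0,0.1,0,-10,0,0,0,0,0.1,0,-14,0,0,0,0,0.1,0,-18,0,0,0,0,0.1,0,-22,0,0,0,0,0.1,0,-26,0,0,0,0,0.1,0,-29,0,0,0,0,0.1,0,-31,0,0,0,0,0.1,0,-31,0,0,0,0,0.1,0,-31,0,0,0,0,0.1])

```text
time: 39.38
position: [0.5307, 0.031, 0.0424]
ee_rot: [[-0.03, 1.0, 0.004], [1.0, 0.03, 0.0], [0.0, 0.004, -1.0]]
wrist_force: [-0.6, -0.4, 10.2]
opening: 0.0136
gripper_force: 27.5
```

>>> step_arm(increments=[0,0,0,0,0,0,0.8,0,0,0,0,0,0,0.8,0,0,0,0,0,0,0.8,0,0,0,0,0,0,0.8,0,0,0,0,0,0,0.8,0,0,-20,0,0,0,0.8,0,0,-50,0,0,0,0.8,0,0,-85,0,0,0,0.8,0,0,-85,0,0,0,0.8,0,0,-85,0,0,0,0.8])

```text
time: 40.22
position: [0.5317, 0.031, 0.1288]
ee_rot: [[-0.03, 1.0, 0.007], [1.0, 0.03, 0.0], [-0.0, 0.007, -1.0]]
wrist_force: [-0.1, 0.1, -0.2]
opening: 0.0685
gripper_force: 0.0
```

```bash
python3 -c "
from h import *
to(.6655,.034,.125,0)
crop('side',get_image('side'),200,170,400,320,4,'pics/o9.png')"
```

```text
t 40.22 pos [0.5317 0.031  0.1288] F [-0.1  0.1 -0.2] open 0.0685 gf 0.0 shift [ -1.  133.8   4.8] rot [ 0.33 -0.33 91.75]
```

View pics/o9.png

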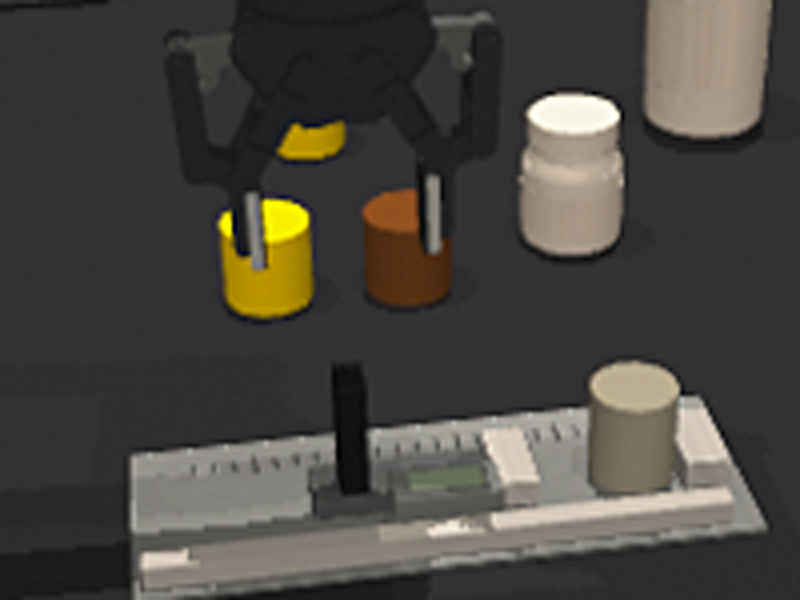

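Core_d stands upright against the fixed jaw, and the moving jaw is clear. Pick it.

>>> step_arm(increments=[1,134,0,0,0,91.8,0.8,1,134,0,0,0,91.8,0.8,1,134,0,0,0,91.8,0.8,1,134,0,0,0,91.8,0.8,1,134,0,0,0,91.8,0.8,1,134,0,0,0,91.8,0.8,1,134,0,0,0,91.8,0.8,1,134,0,0,0,91.8,0.8,1,134,0,0,0,91.8,0.8,1,134,0,0,0,91.8,0.8,1,134,0,0,0,91.8,0.8,1,134,0,0,0,91.8,0.8])

```text
time: 41.27
position: [0.6621, 0.0362, 0.1235]
ee_rot: [[0.995, 0.095, -0.002], [0.095, -0.995, 0.0], [-0.002, -0.001, -1.0]]
wrist_force: [-0.1, -0.1, -0.2]
opening: 0.068
gripper_force: 0.0
```

>>> step_arm(increments=[0,0,0,0,0,6,0.75,0,0,0,0,0,6,0.75,0,0,0,0,0,6,0.75,0,0,0,0,0,6,0.75])

```text
time: 41.6
position: [0.6628, 0.0361, 0.1249]
ee_rot: [[1.0, 0.0, -0.0], [0.0, -1.0, 0.0], [-0.0, -0.0, -1.0]]
wrist_force: [0.6, -0.7, -0.0]
opening: 0.0643
gripper_force: 0.0
```

```bash
python3 -c "
from h import *
to(.6655,.034,.028,0)"
```

```text
t 41.6 pos [0.6628 0.0361 0.1249] F [ 0.6 -0.7 -0. ] open 0.0643 gf 0.0 shift [ 2.7  2.2 96.9] rot [-0.02  0.01  0.01]
```

>>> step_arm(increments=[1,2.2,30,0,0,0,0.75,1,2.2,60,0,0,0,0.75,1,2.2,80,0,0,0,0.75,1,2.2,92,0,0,0,0.75,1,2.2,95,0,0,0,0.75,1,2.2,95,0,0,0,0.75,1,2.2,95,0,0,0,0.6,1,2.2,95,0,0,0,0.5,1,2.2,95,0,0,0,0.4,1,2.2,95,0,0,0,0.35,1,2.2,95,0,0,0,0.35,1,2.2,95,0,0,0,0.35], grip_force=30)

```text
time: 42.6
position: [0.6663, 0.0339, 0.0337]
ee_rot: [[1.0, -0.003, 0.005], [-0.003, -1.0, 0.0], [0.005, -0.0, -1.0]]
wrist_force: [-1.5, -0.1, 6.4]
opening: 0.0406
gripper_force: 30.7
```

>>> step_arm(increments=[0,0,0,0,0,0,0.35,0,0,0,0,0,0,0.35,0,0,0,0,0,0,0.35])

```text
time: 42.85
position: [0.6663, 0.0339, 0.0337]
ee_rot: [[1.0, -0.003, 0.005], [-0.003, -1.0, 0.0], [0.005, -0.0, -1.0]]
wrist_force: [-0.7, -0.6, 6.5]
opening: 0.041
gripper_force: 30.7
```

```bash
python3 -c "
from h import *
to(.425,-.3117,.12,0)"
```

```text
t 42.85 pos [0.6663 0.0339 0.0337] F [-0.7 -0.6  6.5] open 0.041 gf 30.7 shift [-239.7  346.4  -87.6] rot [-0.01 -0.31 -0.19]
```

>>> step_arm(increments=[0,0,-15,0,0,0,0.35,0,0,-45,0,0,0,0.35,0,0,-80,0,-0.3,0,0.35,-16,23,-90,0,-0.3,0,0.35,-38,55,-90,0,-0.3,0,0.35,-61,88,-90,0,-0.3,0,0.35,-84,121,-90,0,-0.3,0,0.35,-107,154,-90,0,-0.3,0,0.35,-130,187,-90,0,-0.3,0,0.35,-153,220,-90,0,-0.3,0,0.35,-176,253,-90,0,-0.3,0,0.35,-198,285,-90,0,-0.3,0,0.35])

```text
time: 43.85
position: [0.4643, -0.2519, 0.1222]
ee_rot: [[1.0, -0.003, -0.002], [-0.003, -1.0, -0.001], [-0.002, 0.001, -1.0]]
wrist_force: [0.5, -0.5, -1.1]
opening: 0.0408
gripper_force: 30.7
```

>>> step_arm(increments=[-20,30,0,0,0,0,0.35,-36,52,0,0,0,0,0.35,-42,60,0,0,0,0,0.35,-42,61,0,0,0,0,0.35,-42,61,0,0,0,0,0.35,-42,61,0,0,0,0,0.35])

```text
time: 44.35
position: [0.4241, -0.3105, 0.1214]
ee_rot: [[1.0, -0.003, -0.003], [-0.003, -1.0, 0.0], [-0.003, -0.0, -1.0]]
wrist_force: [0.9, 0.7, -0.6]
opening: 0.0405
gripper_force: 30.7
```

```bash
python3 -c "
from h import *
to(.425,-.3122,.035,0)"
```

```text
t 44.35 pos [ 0.4241 -0.3105  0.1214] F [ 0.9  0.7 -0.6] open 0.0405 gf 30.7 shift [ 1.1  1.8 86.4] rot [-0.02  0.16 -0.17]
```

>>> step_arm(increments=[1,1.5,30,0,0,0,0.35,1,1.5,55,0,0,0,0.35,1,1.5,70,0,0,0,0.35,1,1.5,78,0,0,0,0.35,1,1.5,82,0,0,0,0.35,1,1.5,84,0,0,0,0.35,1,1.5,85,0,0,0,0.35,1,1.5,86,0,0,0,0.35])

```text
time: 45.02
position: [0.425, -0.3132, 0.0361]
ee_rot: [[1.0, -0.003, -0.002], [-0.003, -1.0, -0.001], [-0.002, 0.001, -1.0]]
wrist_force: [-0.4, -0.1, -2.0]
opening: 0.0411
gripper_force: 30.8
```

>>> step_arm(increments=[0,0,0.5,0,0,0,0.35,0,0,1,0,0,0,0.35,0,0,1,0,0,0,0.35,0,0,1,0,0,0,0.35])

```text
time: 45.35
position: [0.4244, -0.3132, 0.0347]
ee_rot: [[1.0, -0.004, -0.003], [-0.004, -1.0, -0.001], [-0.003, 0.001, -1.0]]
wrist_force: [-1.7, 1.0, 3.5]
opening: 0.0406
gripper_force: 31.1
```

>>> step_arm(increments=[0,0,0,0,0,0,0.55,0,0,0,0,0,0,0.7,0,0,0,0,0,0,0.8,0,0,0,0,0,0,0.8,0,0,0,0,0,0,0.8,0,0,-15,0,0,0,0.8,0,0,-40,0,0,0,0.8,0,0,-75,0,0,0,0.8,0,0,-95,0,0,0,0.8,0,0,-95,0,0,0,0.8,0,0,-95,0,0,0,0.8])

```text
time: 46.27
position: [0.4253, -0.3136, 0.1306]
ee_rot: [[1.0, -0.003, -0.001], [-0.003, -1.0, -0.002], [-0.001, 0.002, -1.0]]
wrist_force: [1.1, -0.4, 0.2]
opening: 0.0682
gripper_force: 0.0
```

>>> step_arm(increments=[107,-344,0,0,0,-91.9,0.8,107,-344,0,0,0,-91.9,0.8,107,-344,0,0,0,-91.9,0.8,107,-344,0,0,0,-91.9,0.8,107,-344,0,0,0,-91.9,0.8,107,-344,0,0,0,-91.9,0.8,107,-344,0,0,0,-91.9,0.8,107,-344,0,0,0,-91.9,0.8,107,-344,0,0,0,-91.9,0.8,107,-344,0,0,0,-91.9,0.8,107,-344,0,0,0,-91.9,0.8,107,-344,0,0,0,-91.9,0.8])

```text
time: 47.27
position: [0.5313, 0.0319, 0.1264]
ee_rot: [[0.066, 0.998, -0.007], [0.998, -0.066, 0.0], [-0.0, -0.007, -1.0]]
wrist_force: [-0.2, 1.2, -0.2]
opening: 0.0684
gripper_force: 0.0
```

>>> step_arm(increments=[0,0,0,0,0,-6,0.8,0,0,0,0,0,-6,0.8,0,0,0,0,0,-6,0.8])

```text
time: 47.52
position: [0.5315, 0.031, 0.127]
ee_rot: [[-0.027, 1.0, -0.006], [1.0, 0.027, 0.0], [0.001, -0.006, -1.0]]
wrist_force: [-0.1, 0.4, 0.5]
opening: 0.0681
gripper_force: 0.0
```

```bash
python3 -c "
from h import *
to(.531,.031,.04,91.74)
crop('top',get_image('top'),300,150,520,350,3,'pics/o10.png')"
```

```text
t 47.52 pos [0.5315 0.031  0.127 ] F [-0.1  0.4  0.5] open 0.0681 gf 0.0 shift [ 0.  0. 87.] rot [-0.35 -0.03 -0.19]
```

View pics/o10.png

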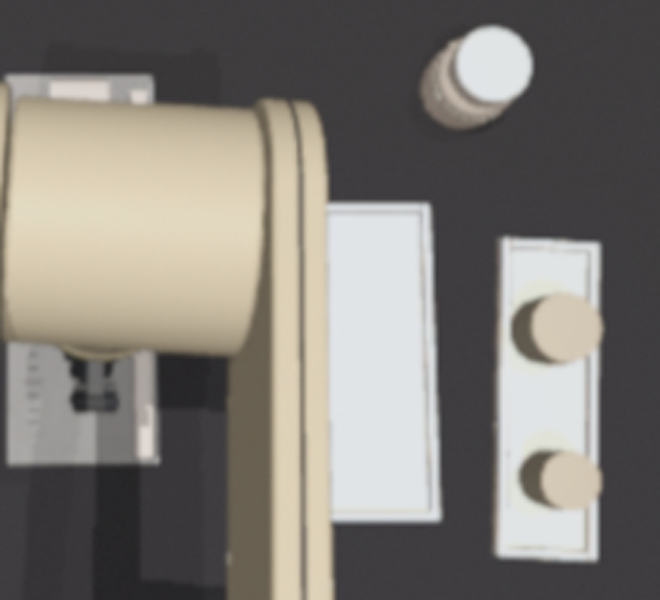

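Both cores stand upright in the narrow tray (crop (566,327) and (571,480)). Now I close the empty caliper.

>>> step_arm(increments=[0,0,25,-0.3,0,0,0.8,0,0,50,-0.3,0,0,0.8,0,0,70,-0.3,0,0,0.8,0,0,86,-0.3,0,0,0.8,0,0,86,-0.3,0,0,0.7,0,0,86,-0.3,0,0,0.5,0,0,86,-0.3,0,0,0.3,0,0,86,-0.3,0,0,0.1,0,0,86,-0.3,0,0,0.1,0,0,86,-0.3,0,0,0.1,0,0,86,-0.3,0,0,0.1,0,0,86,-0.3,0,0,0.1], grip_force=20)

```text
time: 48.57
position: [0.5333, 0.0308, 0.0442]
ee_rot: [[-0.03, 1.0, 0.004], [1.0, 0.03, 0.0], [0.0, 0.004, -1.0]]
wrist_force: [-1.9, -0.3, 6.6]
opening: 0.0132
gripper_force: 26.6
```

>>> step_arm(increments=[0,2,0,0,0,0,0.1,0,5,0,0,0,0,0.1,0,10,0,0,0,0,0.1,0,16,0,0,0,0,0.1,0,22,0,0,0,0,0.1,0,28,0,0,0,0,0.1,0,34,0,0,0,0,0.1,0,40,0,0,0,0,0.1,0,46,0,0,0,0,0.1,0,52,0,0,0,0,0.1,0,56,0,0,0,0,0.1,0,60,0,0,0,0,0.1])

```text
time: 49.57
position: [0.5932, 0.0326, 0.0443]
ee_rot: [[-0.03, 1.0, 0.003], [1.0, 0.03, 0.0], [0.0, 0.003, -1.0]]
wrist_force: [-2.4, -0.8, 5.5]
opening: 0.0134
gripper_force: 26.6
```

>>> step_arm(increments=[0,1,0,0,0,0,0.1,0,2,0,0,0,0,0.1,0,3,0,0,0,0,0.1,0,4,0,0,0,0,0.1,0,5,0,0,0,0,0.1,0,6,0,0,0,0,0.1,0,7,0,0,0,0,0.1])

```text
time: 50.15
position: [0.6001, 0.0328, 0.0443]
ee_rot: [[-0.03, 1.0, 0.004], [1.0, 0.03, 0.0], [0.0, 0.004, -1.0]]
wrist_force: [-1.6, -0.4, 5.9]
opening: 0.0135
gripper_force: 26.6
```

>>> step_arm(increments=[0,0.5,0,0,0,0,0.1,0,1,0,0,0,0,0.1,0,1.5,0,0,0,0,0.1,0,2,0,0,0,0,0.1])

```text
time: 50.48
position: [0.6013, 0.0328, 0.0443]
ee_rot: [[-0.03, 1.0, 0.002], [1.0, 0.03, 0.0], [0.0, 0.002, -1.0]]
wrist_force: [-8.4, -1.0, 12.1]
opening: 0.0137
gripper_force: 27.4
```

>>> step_arm(increments=[0,0.5,0,0,0,0,0.1,0,1,0,0,0,0,0.1,0,1,0,0,0,0,0.1])

```text
time: 50.73
position: [0.6013, 0.0328, 0.0443]
ee_rot: [[-0.03, 1.0, -0.0], [1.0, 0.03, 0.0], [0.0, -0.0, -1.0]]
wrist_force: [-12.7, -1.5, 15.0]
opening: 0.0137
gripper_force: 27.8
```

Shut against the stop. Release, lift and move clear.

>>> step_arm(increments=[0,0,0,0,0,0,0.8,0,0,0,0,0,0,0.8,0,0,0,0,0,0,0.8,0,0,0,0,0,0,0.8,0,0,0,0,0,0,0.8,0,0,-20,0,0,0,0.8,0,0,-50,0,0,0,0.8,0,0,-85,0,0,0,0.8,0,0,-120,0,0,0,0.8,0,0,-140,0,0,0,0.8])

```text
time: 51.57
position: [0.6035, 0.033, 0.1874]
ee_rot: [[-0.03, 1.0, 0.007], [1.0, 0.03, 0.0], [0.0, 0.007, -1.0]]
wrist_force: [-0.7, -0.8, 0.6]
opening: 0.0685
gripper_force: 0.0
```

>>> step_arm(increments=[-300,-150,0,0,0,0,0.8,-300,-150,0,0,0,0,0.8,-300,-150,0,0,0,0,0.8,-300,-150,0,0,0,0,0.8,-300,-150,0,0,0,0,0.8,-300,-150,0,0,0,0,0.8,-300,-150,0,0,0,0,0.8,-300,-150,0,0,0,0,0.8,-300,-150,0,0,0,0,0.8,-300,-150,0,0,0,0,0.8])

```text
time: 52.4
position: [0.46, -0.2736, 0.1823]
ee_rot: [[-0.026, 1.0, 0.002], [1.0, 0.026, 0.0], [0.0, 0.002, -1.0]]
wrist_force: [0.6, 0.5, 0.0]
opening: 0.0684
gripper_force: 0.0
```

```bash
python3 -c "
from h import *
a=get_image('top');b=get_image('side')
cv2.imwrite('pics/fin.png',np.hstack([cv2.resize(a[140:360,100:520,::-1],(420,220)),cv2.resize(b[120:340,60:440,::-1],(380,220))]))
to(.5,0,.2,90)"
```

```text
t 52.5 pos [ 0.4613 -0.2711  0.1822] F [0.4 0.3 0. ] open 0.068 gf 0.0 shift [269.9  46.8 -17.4] rot [ 0.11 -0.06  1.7 ]
```

View pics/fin.png

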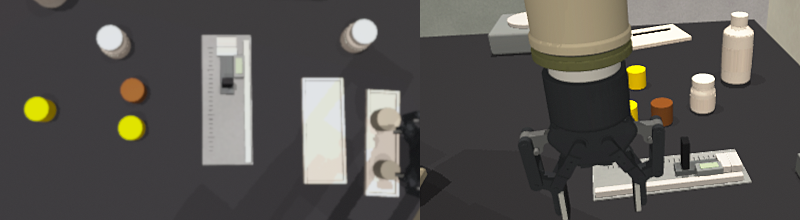

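The caliper is fully shut, both cores stand in the narrow tray, and the jars and look-alikes haven't moved. The arm is clear, so I'm handing in.

```bash
python3 -c "
from cell import *
print(hand_in())"
```

```text
the job is handed in; nothing more can be done
None
```

The job is handed in: core_c (50 mm) and then core_d (42 mm), the only two cores present, were each gauged and stood upright in the narrow tray; the caliper is shut and empty, and the jars were left alone.

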